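# Latch a relay into its test fixture

## Task

The relay in the blue carriage has to be latched into the test fixture. Slide the carriage towards the grey head until you feel the relay's pins meet the sprung probes, and no harder than that (pushing the carriage with more than 15 N bends pins); hook the latch's wire loop over the steel keeper on the carriage and draw it snug behind the keeper's nose; then press the red lever down over centre until it is fully home and holds the pins on the probes by itself, without bearing on it with more than 30 N. Leave the other things on the bench where they are.

Things in the scene. Friction and masses are not known exactly. Their poses are not given: they have to be found in the camera images.
- fixture: relay test fixture, bolted down: aluminium base plate 300 x 120 x 12 mm, with a blue carriage sliding along it and a grey head with a draw latch. Origin under the plate's centre, on the bench; x along the plate from the carriage towards the head, z up. All x and z told here are in this frame; everything on it is symmetric about y = 0.
- head_slots (a point): mid-point of the slots (x 85 mm, on top of the base) in which the HEAD is clamped: a grey block 56 mm long, 80 wide, top at z 70 mm. The head itself is NOT measured: its middle (lever pivot) stands anywhere from x 65 to 105 mm, and is to be found by feel or sight: when the pins just touch the probes, pivot x = carriage + 28.8 mm.
- latch_mid (a point): nominal place of the lever pivot, a pin along y at z 88 mm above the head's middle; the true one is up to 20 mm off along x, with the head. The DRAW LATCH turns on it: a red lever, and a wire loop hinged on the lever 12 mm from the pivot, at angle (lever - 0.21 rad) above +x. Lever and loop swing in the x-z plane and do not collide with the head.
- push_face (a point): centre of the outer (-x) face of the carriage's blue upright back plate, where a hand pushes it: plate 70 mm wide, 8 mm thick, from z 32 to 80 mm; this point is at z 56 mm, x = carriage - 95.2 mm.
- keeper (a point): centre of the loop's cross bar when seated behind the keeper: z 84 mm, x = carriage - 55 mm. The keeper is a steel block 24 mm wide on the carriage's yoke, with a flat seat at z 81 mm and a nose on the +x side of the bar. The yoke below is 53 mm wide, top at z 68 mm. The bar lies on the seat, on the -x side of the nose.
- nose_top (a point): top of the keeper's nose, z 98 mm: 5 mm thick, 24 mm wide, leaning 10 degrees back (to -x) over the seated bar, so that a bar in tension stays under it. To hook, the bar goes over the top, at least 3 mm further to -x than its seat, and down. With the lever fully open and the pins touching there are about 4 mm to spare; a carriage more than 3 mm short cannot be hooked.
- carriage (a joint): travel in m of the blue carriage (the grey relay can lies in it, its pins towards the head) towards +x; 0 at its rear end, 0.095 at most. It drags with about 2 N and stays where it is left. The pins meet the probes somewhere from 0.036 to 0.076.
- probes (a joint): how far, in m, the pins push in the sprung probe plate in the head's face: 0 at rest, at most 0.008. It gives from 7 N on and then takes about 9 N per mm; let go, it pushes the carriage back to where the pins just touch. A good latching presses it in by 3 to 4.5 mm.
- lever (a joint): angle of the red lever in rad: 0 home (level, pointing to +x, on a rigid stop), growing as it is raised and over towards -x; 1.83 fully open. Red sleeve 22 mm wide, 22 to 78 mm from the pivot, upper face 5 mm above the line through the pivot. Stiff: stays where left. With the loop hooked it takes about 5 N at mid-sleeve, passes dead centre at 0.25 and snaps home.
- loop (a joint): loop - lever (rad) is how far the loop points above level, from its hinge towards -x. 5 mm steel wire: two side wires, 41 mm over their outsides (grip across both near the bar), and a cross bar 90 mm from the hinge. Stiff hinge: stays put and turns with the lever, so a loop left slack is lifted off as the lever turns; drawn back to bear on the nose it stays. Moving the bar in x takes about 3 N.
- relay_can: spare relay can: grey box 28 x 28 mm, 52 mm tall, on a round black socket base, standing; origin under its centre. Leave it alone.
- spacer: ivory ceramic spacer ring, 34 mm across, 22 mm tall, standing on the bench; origin under its centre. Leave it alone.
- busbar_a: copper busbar 120 x 22 x 6 mm lying flat to the robot's left; origin under its centre, its x along its length. Leave it alone.
- busbar_b: copper busbar 120 x 22 x 6 mm lying flat to the robot's right; origin under its centre, its x along its length. Leave it alone.
- screwdriver: red-handled screwdriver, 170 mm long, lying beyond the fixture, to the right; origin under its middle, its x along its length towards the blade. Leave it alone.
- thread_ring: steel ring, 40 mm across, 12 mm tall, lying flat at the right; origin under its centre. Leave it alone.

How it is judged (in metres and radians):
At the end, for the whole second after the job is handed in: the lever is home (within 0.06 rad of its stop) and the latched carriage keeps the probe plate pushed in by more than 2.5 mm, with the robot's hand away (value of joint lever below 0.06 rad and value of joint probes above 0.0025 m); the robot touches nothing.
It fails at once if the carriage is pushed with more than 15 N (contact force between carriage and the fingers above 15 N).
It fails at once if the lever's red sleeve is pressed with more than 30 N (contact force between lever_c0 and the fingers above 30 N).
It fails at once if another thing on the bench is moved by more than 30 mm (distance of any of relay_can, spacer, busbar_a, busbar_b, screwdriver, thread_ring from where it was at the start of the episode above 0.03 m).
It also fails if it takes over 72 s, if anything falls off the work surface, if the arm or the gripper's body presses on something with over 40 N, if the wrist force passes 120 N, or if a joint passes its speed limit or range.

## Robot

A 6-joint arm with a two-finger parallel gripper is mounted at the origin on the work surface. World frame = base frame: x ahead of the robot, y to its left, z up, the work surface at z = 0. Lengths are in m, angles in degrees, forces in N, time in s.
With the tool pointing down it reaches from about 0.2 to 0.875 m from the base axis. Payload 3.4 kg.
Tool frame: the origin (TCP) lies where the fingers leave the gripper's body, on its centre line; the fingertips stand 97 mm ahead of it and the grasp point (between the pads) lies 78 mm ahead of it (env.tcp_to_grasp is the distance from the TCP to the grasp point, in m); z points along the fingers, y is the line along which they close (so a half turn about z gives the same grasp; the last joint's range is limited). The gripper opens to 94 mm and grips with 3 to 60 N. Pads are 16 mm wide; open, the fingers measure 119 mm over their backs; the gripper's body (75 mm by 177 mm) begins 78 mm behind the grasp point.
Start: joints at [-78.896, 15.808, 86.224, -0, 77.962, -6.933], TCP at [0.178, -0.547, 0.303] pointing down, gripper open.
Joint ranges: [-165.64, 165.64], [-43.16, 119.46], [12.63, 154.43], [-67.54, 247.53], [6.08, 155.33], [-154.97, 154.97]. Speed limits (degrees/s): [147.25, 147.25, 180, 180, 180, 180].

## Interface

Orientations are given as a 3x3 rotation matrix whose columns are the frame's x, y, z axes.
In Python, from rig import env, optics gives the robot as it stands. Calls block until the motion is done:
- env.move_ptp(position, orientation): joint-space move of the TCP to a pose.
- env.line_to(position, orientation=None, vel=0.15, force_limit=None): straight line of the TCP; orientation=None keeps the orientation; vel is the mean speed in m/s. With force_limit (N) it stops when the force on the tool has changed by that much, and returns True; else False.
- env.move_j(angles): joint-space move.
- env.gripper_to(opening, grip_force=None): opening from 0.0 (shut) to 1.0 (fully open); grip_force is the grip in N (None keeps the last); returns when the fingers have stopped.
- env.hold(seconds).
- env.inverse_kinematics(position, orientation): joint angles nearest the present ones, or None.
- optics.snapshot(name): name is "scene" or "top" or "wrist"; returns the picture (400x640x3 uint8, red, green, blue); there is no depth.
- optics.camera_params(name): a dict with "fx", "fy", "cx", "cy" (pixels), "rvec" (rotation vector, rad) and "tvec" (3), from world to camera coordinates, as OpenCV has them. Camera axes: x right, y down, z forward; pixel columns grow to the right and rows downward; lengths in m; the calibration is good to about 2 mm. The wrist camera is an equidistant fisheye: a pixel r from the principal point sees the ray r / f radians off the axis. A picture is of the moment at which its call begins: read the wrist's pose just before it. camera_params takes no time and is no camera call; for the wrist camera it gives the pose at the moment of the call.
A pose or a line that the arm cannot do raises env.MotionError and nothing moves.
- env.job_done(): hands the job in; it is judged then, once.
Readings, each from a call of its own:
- env.get_time_s(): time.
- env.get_qpos(): joint angles.
- env.get_joint_velocities(): joint speeds.
- env.get_effort(): joint torques, N m.
- env.get_tcp_pos(): TCP position.
- env.get_orientation(): TCP orientation.
- env.get_ft_force(): force on the tool from outside, world axes, zero at the start.
- env.get_moment(): the same for the moment, N m.
- env.get_finger_gap(): opening from 0.0 (shut) to 1.0 (fully open).
- env.get_gripper_force(): force on a finger pad.
Only numpy, scipy, OpenCV 4.12 (cv2) and the standard library are available. Lean on these libraries where they do the work, as an engineer would, in place of code of your own. Each camera call takes 0.05 s, during which the arm holds its last target. There are 200 camera calls.

## Working session

There is one attempt and no reset: what is moved stays moved. The work goes in short steps, each a Python script; the robot and the scene stay as the last script left them, time stands still between calls to the robot, and variables do not carry over. Pictures are saved under pics/ and viewed, at most 11 in all, crops included, and the job is handed in when it is done.

```bash
ls; mkdir -p pics
python3 - <<'E'
from rig import env, optics
import cv2,numpy as np
a=optics.snapshot("scene");b=optics.snapshot("top")
cv2.imwrite("pics/scene.png",a[...,::-1]);cv2.imwrite("pics/top.png",b[...,::-1])
for n in("scene","top"):
    p=optics.camera_params(n);print(n,p)
    R=cv2.Rodrigues(np.array(p["rvec"]))[0];print(-R.T@np.array(p["tvec"]))
print(env.get_time_s(),env.get_tcp_pos(),env.get_finger_gap(),env.tcp_to_grasp)
E
```

```text
pics
scene {'fx': 434.3826056792419, 'fy': 434.3826056792419, 'cx': 318.70262581247476, 'cy': 194.14719789249085, 'rvec': array([ 1.53868253,  1.76927594, -0.91549757]), 'tvec': array([ 0.12192325, -0.25815867,  1.57167636])}
[1.44118946 0.06683082 0.68569988]
top {'fx': 401.93924254931966, 'fy': 401.93924254931966, 'cx': 321.44646974379197, 'cy': 203.78283239633268, 'rvec': array([ 2.11580529, -2.14678588,  0.19329543]), 'tvec': array([-0.02768251,  0.61811136,  1.02233937])}
[ 0.42887052 -0.03027072  1.11497064]
0.1 [ 0.17796783 -0.54642245  0.3018961 ] 1.000548888514976 0.0784
```

View pics/scene.png

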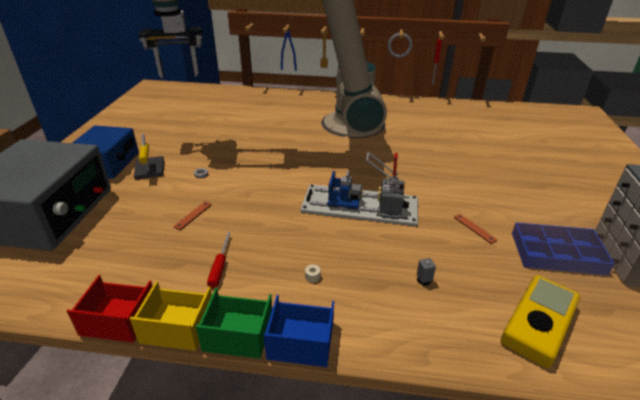

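View pics/top.png

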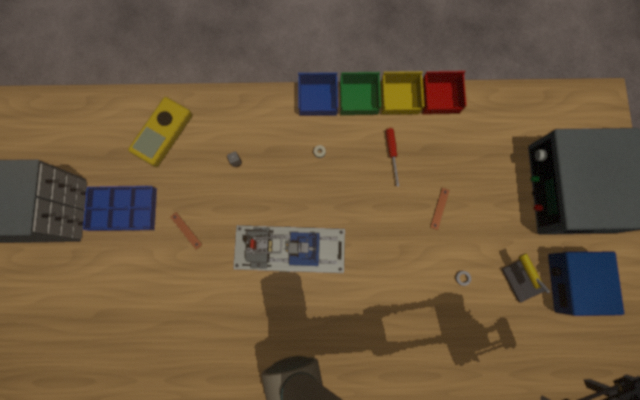

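The scene view shows the fixture near (360,203), with the carriage on the left, the head on the right, the red lever upright and the loop pointing up-left. In the top view the plate spans (235..345, 226..272), and fixture +x is roughly image-left (world +y). Next I'll measure the plate corners and zoom in.

```bash
cat > h.py <<'E'
from rig import env, optics
import cv2,numpy as np
def cam(n):
    p=optics.camera_params(n);R=cv2.Rodrigues(np.array(p["rvec"]))[0];return p,R,np.array(p["tvec"])
def cast(n,px,z):
    p,R,t=cam(n);d=R.T@np.array([(px[0]-p["cx"])/p["fx"],(px[1]-p["cy"])/p["fy"],1]);c=-R.T@t
    return c+d*(z-c[2])/d[2]
def proj(n,P):
    p,R,t=cam(n);q=R@np.array(P)+t;return np.array([p["fx"]*q[0]/q[2]+p["cx"],p["fy"]*q[1]/q[2]+p["cy"]])
E
python3 - <<'E'
from h import *
b=cv2.imread("pics/top.png");a=cv2.imread("pics/scene.png")
for n,im,roi in(("top",b,(222,215,360,285)),("scene",a,(290,145,430,230))):
    x0,y0,x1,y1=roi;c=im[y0:y1,x0:x1];hsv=cv2.cvtColor(c,cv2.COLOR_BGR2HSV)
    m=((hsv[...,1]<60)|((hsv[...,0]>95)&(hsv[...,0]<135))).astype(np.uint8)*255
    m=((hsv[...,1]<60)&(hsv[...,2]>120)).astype(np.uint8)*255
    cs=max(cv2.findContours(cv2.morphologyEx(m,cv2.MORPH_CLOSE,np.ones((9,9))),0,2)[0],key=cv2.contourArea)
    r=cv2.minAreaRect(cs) ;bx=cv2.boxPoints(r)+[x0,y0]
    ap=cv2.approxPolyDP(cv2.convexHull(cs),4,True)[:,0]+[x0,y0]
    print(n,r,ap.tolist())
    for q in (bx if n=="top" else ap): print(q,cast(n,q,.012).round(4))
    cv2.imwrite(f"pics/{n}_z.png",cv2.resize(c,None,fx=5,fy=5,interpolation=2))
E
python3 -c "
import cv2,numpy as np
a=cv2.imread('pics/top_z.png');b=cv2.imread('pics/scene_z.png');print(a.shape,b.shape)
h=np.vstack([cv2.resize(a,(552,280)),cv2.resize(b,(525,319))[:, :] if 0 else cv2.copyMakeBorder(cv2.resize(b,(525,319)),0,0,0,27,0)]);cv2.imwrite('pics/z.png',h)"
```

```text
top ((78.73408508300781, 34.07838439941406), (86.0172348022461, 43.692405700683594), 2.0095536708831787) [[257, 269], [270, 227], [344, 230], [342, 272]]
[256.98585892 269.40300751] [0.4473 0.1402 0.012 ]
[258.51797867 225.73747063] [0.5662 0.1376 0.012 ]
[344.48231506 228.75376129] [ 0.5544 -0.0994  0.012 ]
[342.95019531 272.41929626] [ 0.4358 -0.0923  0.012 ]
scene ((52.62871551513672, 56.21287155151367), (81.69255828857422, 27.16451644897461), 5.7105937004089355) [[382, 218], [301, 207], [309, 186], [377, 191]]
[382 218] [0.5632 0.1142 0.012 ]
[301 207] [ 0.547  -0.0954  0.012 ]
[309 186] [ 0.447  -0.0898  0.012 ]
[377 191] [0.444  0.0987 0.012 ]
(350, 690, 3) (425, 700, 3)
```

View pics/z.png

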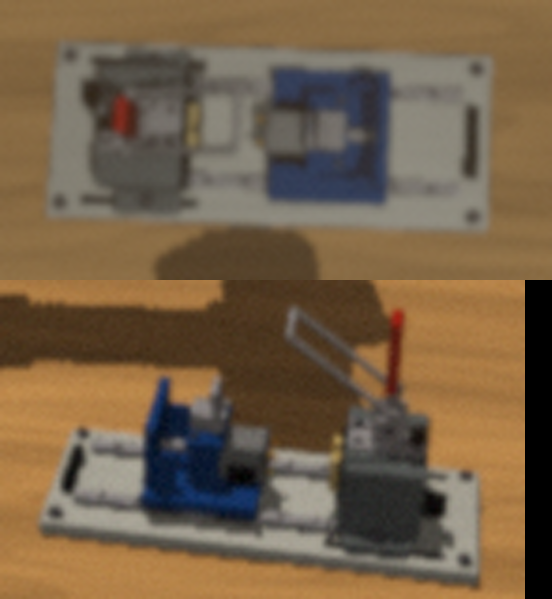

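The zoom shows the lever near vertical and the loop raised by about 35°. The carriage stands clear of the head. The plate corners in the top view are about (237,225.5), (345,229.5), (344.5,272.5) and (234,268.7). I'll refine these edges, and the red lever and bar.

Run:
```python
from h import *
b=cv2.imread("pics/top.png");x0,y0=222,215;k=6
c=cv2.resize(b[215:285,222:360],None,fx=k,fy=k,interpolation=cv2.INTER_CUBIC)
s=cv2.GaussianBlur(c,(0,0),2).astype(int);m=((s[...,2]-s[...,0])<32).astype(np.uint8)*255
m=cv2.morphologyEx(m,cv2.MORPH_OPEN,np.ones((9,9)))
cs=max(cv2.findContours(m,0,2)[0],key=cv2.contourArea)
hull=cv2.convexHull(cs);pts=cs[:,0,:].astype(float)
bx=cv2.boxPoints(cv2.minAreaRect(hull))
# line fit per side from contour points near each box side, central part
L=[]
for i in range(4):
    A,B=bx[i],bx[(i+1)%4];d=(B-A)/np.linalg.norm(B-A);n=np.array([-d[1],d[0]])
    t=(pts-A)@d/np.linalg.norm(B-A);q=pts[(abs((pts-A)@n)<9)&(t>.08)&(t<.92)]
    v=cv2.fitLine(q.astype(np.float32),cv2.DIST_HUBER,0,.01,.01)[:,0];L.append(v);print(len(q))
def X(a,b):
    s=np.linalg.solve(np.array([[a[0],-b[0]],[a[1],-b[1]]]),b[2:]-a[2:]);return a[2:]+s[0]*a[:2]
C=np.array([X(L[i-1],L[i]) for i in range(4)]);px=(C+.5)/k-.5+[x0,y0];print(px)
W=np.array([cast("top",p,.012)[:2] for p in px]);print(W)
print([np.linalg.norm(W[i]-W[(i+1)%4]) for i in range(4)])
ctr=W.mean(0);i=max(range(2),key=lambda i:np.linalg.norm(W[i]-W[i+1]))
o=[j%4 for j in range(i,i+4)]
e=(W[o[1]]-W[o[0]])+(W[o[2]]-W[o[3]]);e*=np.sign(e[1]);print("ctr",ctr,"yaw",np.degrees(np.arctan2(e[1],e[0])))
cv2.drawContours(c,[C.astype(int)],0,(0,255,0),1);cv2.imwrite("pics/chk.png",c[:, :800])
# scene check: project predicted corners
yaw=np.arctan2(e[1],e[0]);ex=np.array([np.cos(yaw),np.sin(yaw)]);ey=np.array([-ex[1],ex[0]])
for sx,sy in((-1,-1),(-1,1),(1,-1),(1,1)):print(sx,sy,proj("scene",[*(ctr+.15*sx*ex+.06*sy*ey),.012]))
# lever tip & bar from scene, on the y=0 plane
p,R,t=cam("scene");cc=-R.T@t
def plane(px):
    d=R.T@np.array([(px[0]-p["cx"])/p["fx"],(px[1]-p["cy"])/p["fy"],1]);l=((ctr-cc[:2])@ey)/(d[:2]@ey);P=cc+l*d;return (P[:2]-ctr)@ex,P[2]
f=140/525
for nm,z in(("levertip",(397,312)),("leverbase",(392,395)),("barnear",(290,340)),("barfar",(294,308)),("keepertop",(217,381)),("noseetc",(210,400))):
    print(nm,plane((290+z[0]*f,145+(z[1]-280)*f)))
```

```text
29
66
21
60
[[233.35814953 269.41508484]
 [236.27492809 225.24778271]
 [344.09461212 228.78363037]
 [343.08817291 272.06312561]]
[[ 0.44821826  0.20414967]
 [ 0.56843465  0.19894281]
 [ 0.55433819 -0.09832455]
 [ 0.4367554  -0.09269307]]
[np.float64(0.12032909853067962), np.float64(0.29760140136674856), np.float64(0.11771756591761318), np.float64(0.2970639767668286)]
ctr [0.50193663 0.05301872] yaw 87.53658613360312
-1 -1 [298.91149702 208.77911691]
-1 1 [308.04198106 183.63375311]
1 -1 [416.7577251  222.34465377]
1 1 [416.51292281 195.18271157]
levertip (np.float64(0.07962188085910346), np.float64(0.16701260406026164))
leverbase (np.float64(0.08316839616255572), np.float64(0.1040456250170978))
barnear (np.float64(0.012633298625031516), np.float64(0.13857649110845116))
barfar (np.float64(0.013490297947614216), np.float64(0.16283366973019087))
keepertop (np.float64(-0.03417037775357446), np.float64(0.10113833159327912))
noseetc (np.float64(-0.03824885075292512), np.float64(0.08535897498487222))
```

View pics/chk.png

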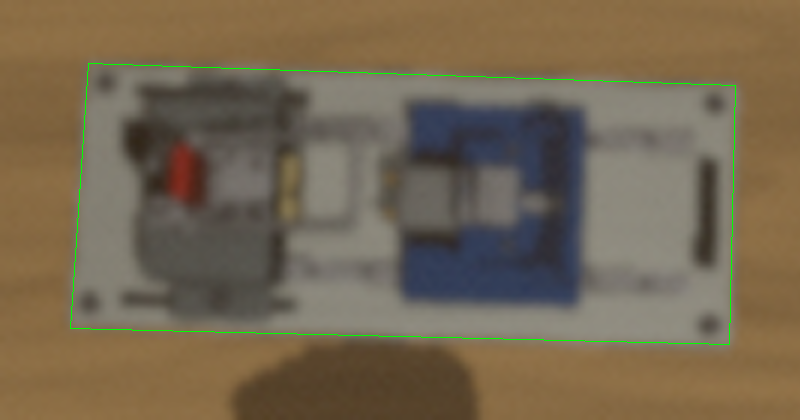

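The green outline fits the plate well, giving centre (0.502, 0.053) and yaw 87.5°. The pivot is near x 83 mm and the carriage near 15 mm. Now I'll push the carriage by feel.

```bash
cat >> h.py <<'E'
ctr=np.array([.50194,.05302]);yaw=np.radians(87.54)
ex=np.array([np.cos(yaw),np.sin(yaw)]);ey=np.array([-ex[1],ex[0]])
def W(x,z,y=0): return np.array([*(ctr+x*ex+y*ey),z])   # fixture -> world
def F(P): d=np.array(P[:2])-ctr;return np.array([d@ex,d@ey,P[2]])
z_=np.array([0,0,-1.]);SG=-1
def Rt(s): y=np.array([*(s*ey),0]);return np.column_stack([np.cross(y,z_),y,z_])
TIP=.097
def st(m=""):
    f=env.get_ft_force();print(m,"t%.2f"%env.get_time_s(),"F",F(env.get_tcp_pos()).round(4),"ft x%.1f y%.1f z%.1f"%(f[:2]@ex,f[:2]@ey,f[2]),"gap%.3f"%env.get_finger_gap())
E
python3 - <<'E'
from h import *
for s in(1,-1):print(s,env.inverse_kinematics(W(-.115,.05+TIP),Rt(s)))
q={s:env.inverse_kinematics(W(-.115,.05+TIP),Rt(s)) for s in(1,-1)}
s=min((k for k in q if q[k] is not None),key=lambda k:abs(q[k][5]));print("sign",s)
open("h.py","a").write(f"SG={s}\nR0=Rt(SG)\n");R=Rt(s)
env.gripper_to(0.0)
env.move_ptp(W(-.115,.30),R);env.line_to(W(-.115,.05+TIP),vel=.15);st("down")
print(env.line_to(W(-.063,.05+TIP),vel=.025,force_limit=6));st("a")
E
```

```text
1 None
-1 [-1.50614045e+01  1.76675330e+01  1.08385685e+02 -2.54444375e-14
  5.39467818e+01 -1.26014045e+01]
sign -1
down t4.77 F [-0.1152 -0.0006  0.1477] ft x-0.2 y0.6 z0.2 gap0.004
False
a t7.00 F [-6.30e-02 -1.00e-04  1.47e-01] ft x-1.5 y-0.8 z-0.8 gap0.001
```

```bash
python3 - <<'E'
from h import *
print(env.line_to(W(-.02,.05+TIP),vel=.008,force_limit=4.5));st("b")
env.hold(.3);st("b2")
cv2.imwrite("pics/t2.png",optics.snapshot("top")[...,::-1]);cv2.imwrite("pics/s2.png",optics.snapshot("scene")[...,::-1])
E
python3 - <<'E'
import cv2,numpy as np
a=cv2.imread('pics/t2.png')[215:285,222:360];b=cv2.imread('pics/s2.png')[145:230,290:430]
a=cv2.resize(a,(700,355),interpolation=2)[:250];b=cv2.resize(b,(560,340),interpolation=2)
cv2.imwrite('pics/z2.png',np.vstack([a,cv2.copyMakeBorder(b,0,0,0,140,0)]))
E
```

```text
True
b t9.12 F [-5.180e-02 -1.000e-04  1.468e-01] ft x-0.5 y-1.0 z0.7 gap0.006
b2 t9.43 F [-0.0522 -0.0004  0.1466] ft x-0.3 y-0.2 z-0.0 gap0.007
```

View pics/z2.png

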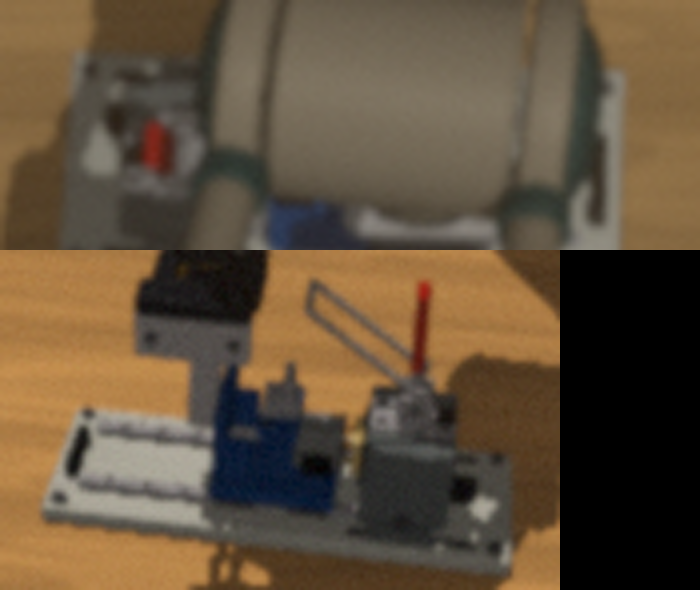

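The picture shows the relay can's nose almost at the head's probe face (scene crop about (345,440)). I'll confirm the contact with a second gentle push.

Run:
```python
from h import *
for i in range(2):
    print(env.line_to(W(-.04,.05+TIP),vel=.006,force_limit=6));st("c")
    env.hold(.2);st()
p=F(env.get_tcp_pos())
```

```text
True
c t10.26 F [-0.0516 -0.0006  0.1467] ft x-0.0 y-0.3 z0.8 gap0.005
 t10.46 F [-0.0516 -0.0002  0.1462] ft x-0.8 y0.5 z0.3 gap0.007
True
c t11.11 F [-0.0514  0.      0.146 ] ft x-0.2 y0.2 z0.2 gap0.001
 t11.31 F [-0.0514  0.0004  0.1456] ft x-0.8 y0.3 z0.2 gap0.006
```

The push stops at the same place each time, so the pins are touching. That puts the face at −43.4 mm, the pivot at 80.6 mm and the seat at −3.2 mm. Next I'll back off and grip the loop near the bar.

```bash
cat >> h.py <<'E'
PV=.0806;SEAT=-.0032
E
python3 - <<'E'
from h import *
p,R,t=cam("scene");cc=-R.T@t
px=(368.4,157.5);d=R.T@np.array([(px[0]-p["cx"])/p["fx"],(px[1]-p["cy"])/p["fy"],1]);l=((ctr-cc[:2])@ey)/(d[:2]@ey);P=F(cc+l*d);print("bar",P)
env.line_to(W(-.062,.147),vel=.05);env.line_to(W(-.062,.27),vel=.25);env.gripper_to(.75)
b=np.array([(P[0]+.010)/2,(P[2]+.153)/2]);print(b)
env.line_to(W(b[0]+.003,.285),vel=.2)
env.line_to(W(b[0]+.003,b[1]+.085),vel=.08,force_limit=10);st("at")
p=optics.camera_params("wrist");im=optics.snapshot("wrist");cv2.imwrite("pics/w.png",im[...,::-1]);cv2.imwrite("pics/s3.png",optics.snapshot("scene")[...,::-1])
a=cv2.resize(cv2.imread("pics/w.png"),(480,300));s=cv2.resize(cv2.imread("pics/s3.png")[95:230,290:430],(560,540)[::1],interpolation=2)
s=cv2.resize(s,(311,300));cv2.imwrite("pics/z3.png",np.hstack([a,s]))
E
```

```text
bar [1.45243767e-02 8.89579790e-17 1.48773887e-01]
[0.01226219 0.15088694]
at t14.77 F [ 0.0151 -0.0003  0.2361] ft x1.0 y-0.2 z0.4 gap0.750
```

View pics/z3.png

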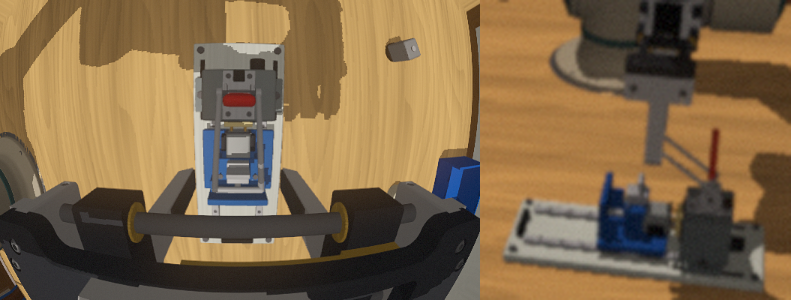

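The wrist view shows the loop wires centred between the fingers: wires at about columns 212 and 263, fingers at about 190 and 287. In the scene view the fingers are beside the bar. I'll grip it and pull it back to the lever's stop.

Run:
```python
from h import *
env.gripper_to(0.3,grip_force=20);st("grip");print(env.get_gripper_force(),env.get_finger_gap()*.094)
p=F(env.get_tcp_pos())
env.line_to(W(p[0]-.010,p[2]-.016),vel=.03,force_limit=15);st("1")
p=F(env.get_tcp_pos())
print(env.line_to(W(p[0]-.025,p[2]),vel=.012,force_limit=8));st("2");env.hold(.2);st()
cv2.imwrite("pics/s4.png",optics.snapshot("scene")[...,::-1])
cv2.imwrite("pics/s4z.png",cv2.resize(cv2.imread("pics/s4.png")[120:230,290:430],(764,600),interpolation=2))
```

```text
grip t15.45 F [ 0.0153 -0.0003  0.236 ] ft x-0.1 y-1.0 z-0.7 gap0.426
19.995405469089746 0.0400682109018696
1 t16.23 F [ 5.4e-03 -2.0e-04  2.2e-01] ft x1.8 y-2.8 z-0.4 gap0.430
True
2 t17.00 F [ 0.0024 -0.0003  0.2197] ft x-0.3 y-0.6 z1.5 gap0.429
 t17.20 F [ 0.0024 -0.0004  0.2195] ft x-1.8 y0.7 z2.2 gap0.427
```

View pics/s4z.png

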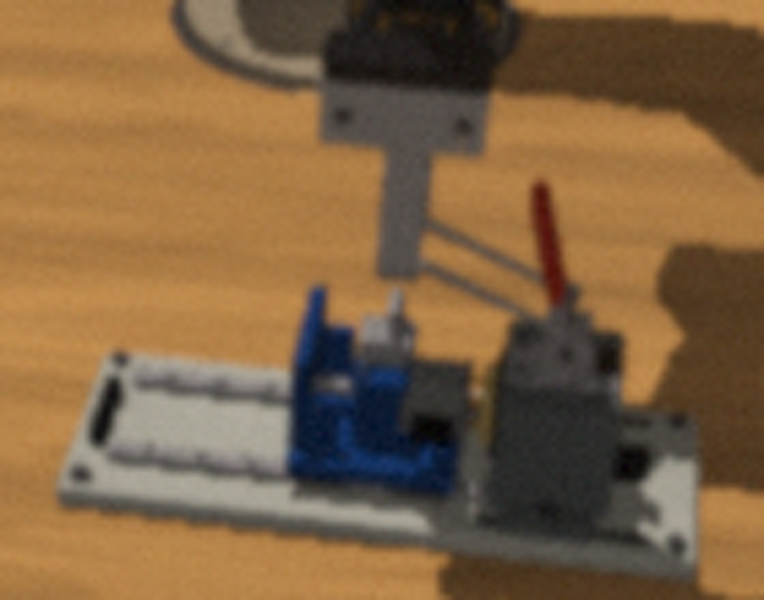

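The lever now leans to −x (tip at about (541,185), base (560,300)), with the fingers holding the bar above the nose. I'll verify this is the stop with another pull, then check the lever angle.

Run:
```python
from h import *
p,R,t=cam("scene");cc=-R.T@t
def pl(px):
    d=R.T@np.array([(px[0]-p["cx"])/p["fx"],(px[1]-p["cy"])/p["fy"],1]);l=((ctr-cc[:2])@ey)/(d[:2]@ey);P=F(cc+l*d);return P[[0,2]]
a,b=pl((389.1,153.9)),pl((392.6,175));print(a,b,"lever",np.arctan2(a[1]-b[1],a[0]-b[0]))
for L in(8,10):
    q=F(env.get_tcp_pos());print(env.line_to(W(q[0]-.015,q[2]),vel=.01,force_limit=L));st()
# lower a little at constant x, pull again
q=F(env.get_tcp_pos());print(env.line_to(W(q[0]+.001,q[2]-.010),vel=.03,force_limit=15));st("low")
q=F(env.get_tcp_pos());print(env.line_to(W(q[0]-.015,q[2]),vel=.01,force_limit=8));st("pull")
```

```text
[0.063637   0.16426171] [0.07822582 0.10542289] lever 1.81384038267718
True
 t17.86 F [ 1.600e-03 -2.000e-04  2.189e-01] ft x0.4 y-0.3 z2.1 gap0.426
True
 t18.47 F [ 0.0008 -0.0003  0.2183] ft x1.3 y-0.4 z1.3 gap0.424
False
low t18.95 F [ 3.000e-04 -2.000e-04  2.081e-01] ft x-5.2 y-0.9 z2.6 gap0.430
True
pull t19.61 F [-5.000e-04 -2.000e-04  2.079e-01] ft x0.1 y-0.6 z0.6 gap0.425
```

Run:
```python
from h import *
for i in range(2):
    q=F(env.get_tcp_pos());print(env.line_to(W(q[0]-.015,.208),vel=.012,force_limit=14));st("pull");env.hold(.2);st()
```

```text
True
pull t20.22 F [-2.600e-03 -1.000e-04  2.073e-01] ft x1.0 y-0.2 z0.9 gap0.425
 t20.42 F [-2.600e-03 -1.000e-04  2.072e-01] ft x-0.2 y-0.7 z1.4 gap0.428
True
pull t21.02 F [-0.0035 -0.      0.2069] ft x1.3 y-1.0 z0.7 gap0.427
 t21.23 F [-3.500e-03 -1.000e-04  2.068e-01] ft x1.1 y-0.4 z0.3 gap0.426
```

Run:
```python
from h import *
xb=lambda z:.080-np.sqrt(.0081-(z-.1)**2)+.0012
for z in(.114,.106,.098,.091,.086):
    s=env.line_to(W(xb(z)+.0035,z+.085),vel=.03,force_limit=12);st(f"{z} {s} want {xb(z)+.0035:.4f}")
    if s:break
cv2.imwrite("pics/s5.png",optics.snapshot("scene")[...,::-1])
cv2.imwrite("pics/s5z.png",cv2.resize(cv2.imread("pics/s5.png")[130:220,320:420],(667,600),interpolation=2))
```

```text
0.114 False want -0.0042 t21.64 F [-4.800e-03 -1.000e-04  1.988e-01] ft x-3.4 y-1.0 z1.4 gap0.427
0.106 False want -0.0051 t22.06 F [-5.300e-03 -1.000e-04  1.908e-01] ft x-3.7 y-1.6 z1.4 gap0.427
0.098 False want -0.0053 t22.48 F [-5.100e-03 -1.000e-04  1.828e-01] ft x-3.7 y-1.7 z1.5 gap0.426
0.091 False want -0.0048 t22.86 F [-0.0045 -0.      0.1758] ft x-1.6 y-1.6 z1.2 gap0.427
0.086 False want -0.0042 t23.18 F [-3.900e-03 -1.000e-04  1.709e-01] ft x0.2 y-1.9 z0.8 gap0.429
```

View pics/s5z.png

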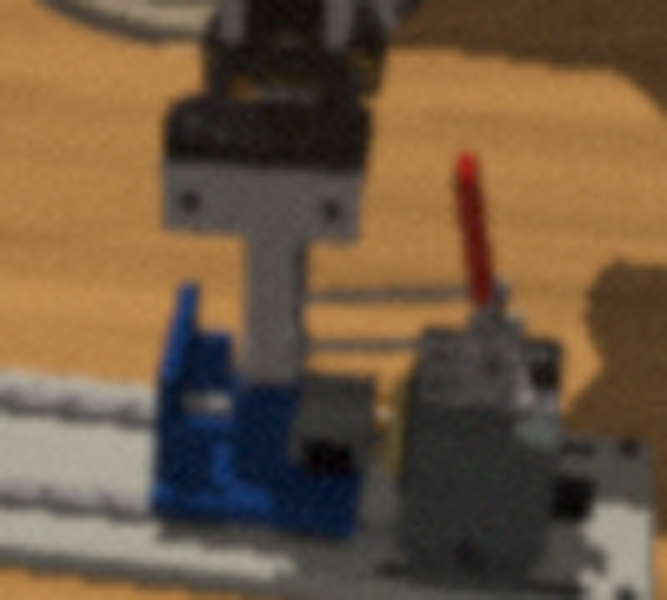

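The bar went down freely behind the nose, and the loop is now nearly level at about (390,320). I'll lower it to the seat by feel and draw it snug in +x.

Run:
```python
from h import *
q=F(env.get_tcp_pos())
print(env.line_to(W(q[0],q[2]-.006),vel=.008,force_limit=5));st("seat")
q=F(env.get_tcp_pos());env.line_to(W(q[0],q[2]+.0005),vel=.01)
print(env.line_to(W(q[0]+.012,q[2]+.0005),vel=.01,force_limit=9));st("draw");env.hold(.2);st()
cv2.imwrite("pics/s6.png",optics.snapshot("scene")[...,::-1])
```

```text
True
seat t23.73 F [-3.900e-03 -1.000e-04  1.677e-01] ft x-0.5 y0.8 z2.4 gap0.424
True
draw t24.82 F [ 2.40e-03 -1.00e-04  1.68e-01] ft x-0.5 y0.5 z1.6 gap0.426
 t25.02 F [ 2.300e-03 -1.000e-04  1.679e-01] ft x0.2 y0.7 z1.9 gap0.426
```

Run:
```python
from h import *
q=F(env.get_tcp_pos())
print(env.line_to(W(q[0]+.008,q[2]),vel=.01,force_limit=9));st("draw2")
env.gripper_to(.7);st("open")
q=F(env.get_tcp_pos());print(env.line_to(W(q[0],.30),vel=.2,force_limit=15));st("up")
cv2.imwrite("pics/s7.png",optics.snapshot("scene")[...,::-1])
cv2.imwrite("pics/s7z.png",cv2.resize(cv2.imread("pics/s7.png")[130:220,320:420],(667,600),interpolation=2))
```

```text
True
draw2 t25.50 F [ 2.800e-03 -1.000e-04  1.678e-01] ft x-1.4 y1.3 z2.7 gap0.428
open t26.10 F [0.0027 0.0002 0.1675] ft x1.1 y-0.0 z0.7 gap0.699
False
up t26.91 F [0.0027 0.0007 0.2991] ft x-0.3 y0.3 z-1.0 gap0.702
```

View pics/s7z.png

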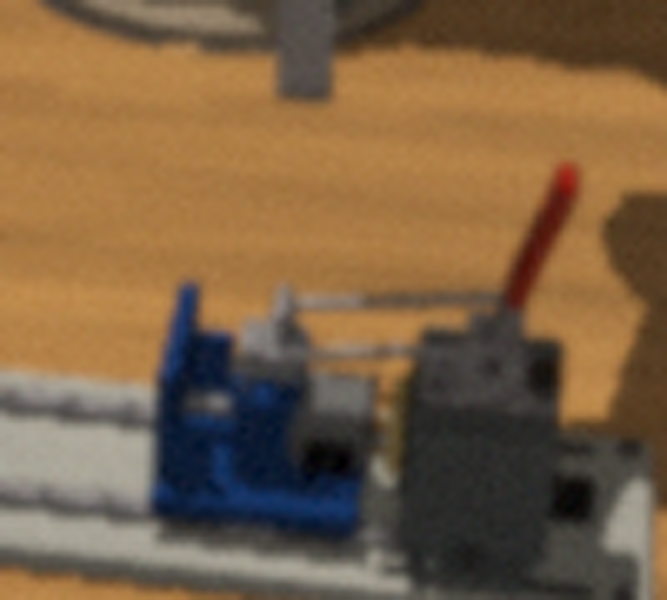

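The loop is hooked behind the nose (bar/nose at about (283,300)), and the lever stands at about 1.2 rad. Now I'll press it down along its arc with closed fingers, force-guarded.

```bash
cat >> h.py <<'E'
def LP(th,r=.058,off=.005):
    x=PV+r*np.cos(th)-off*np.sin(th);z=.088+r*np.sin(th)+off*np.cos(th)
    return W(x-.008,z+TIP)
E
python3 - <<'E'
from h import *
env.gripper_to(0.0)
a=LP(1.4);env.line_to([a[0],a[1],.30],vel=.15);env.line_to(a,vel=.1,force_limit=8);st("start")
for th in np.arange(1.3,.55,-.1):
    s=env.line_to(LP(th),vel=.04,force_limit=15);st(f"{th:.2f} {s}")
    if s:break
cv2.imwrite("pics/s8.png",optics.snapshot("scene")[...,::-1])
cv2.imwrite("pics/s8z.png",cv2.resize(cv2.imread("pics/s8.png")[130:220,320:420],(667,600),interpolation=2))
E
```

```text
start t29.39 F [ 0.0773 -0.0004  0.2434] ft x-0.5 y0.1 z1.2 gap0.005
1.30 False t29.68 F [ 0.0834 -0.0005  0.2428] ft x-0.5 y-1.5 z0.2 gap-0.001
1.20 False t29.98 F [ 0.0892 -0.0004  0.2411] ft x-1.4 y-1.6 z1.2 gap0.005
1.10 False t30.27 F [ 9.480e-02 -2.000e-04  2.389e-01] ft x-2.3 y-1.6 z1.3 gap0.006
1.00 False t30.56 F [1.000e-01 1.000e-04 2.363e-01] ft x-2.2 y-2.0 z0.1 gap0.008
0.90 False t30.85 F [1.050e-01 2.000e-04 2.333e-01] ft x-1.8 y-0.7 z1.3 gap0.003
0.80 False t31.14 F [0.1098 0.0003 0.2298] ft x-2.0 y-0.6 z0.9 gap0.009
0.70 False t31.43 F [0.1141 0.0003 0.2258] ft x-1.3 y-2.1 z1.0 gap0.007
0.60 False t31.73 F [0.1181 0.0003 0.2215] ft x-0.9 y-1.0 z1.5 gap0.003
```

View pics/s8z.png

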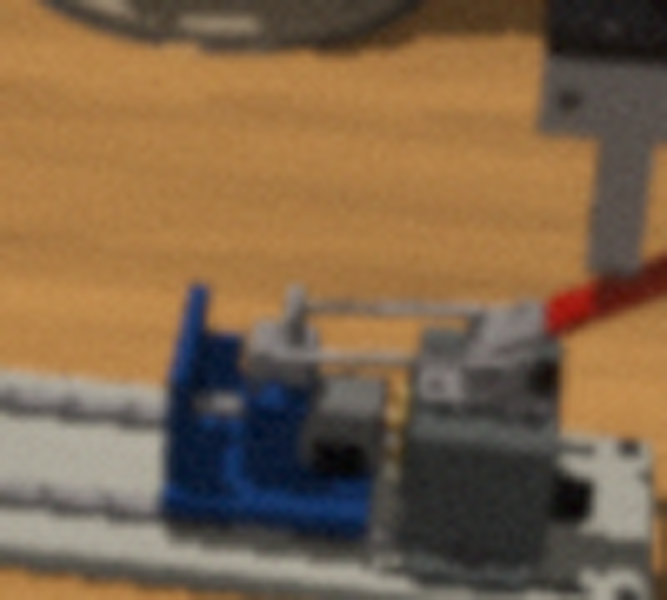

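The carriage is being drawn towards the head (back plate moved from column 185 to 195) and the loop is still hooked. I'll continue to home.

Run:
```python
from h import *
for th in (.5,.4,.3,.2,.12,.06):
    s=env.line_to(LP(th),vel=.03,force_limit=15);st(f"{th:.2f} {s}")
    if s:break
q=F(env.get_tcp_pos())
print(env.line_to(W(q[0],.093+TIP-.006),vel=.008,force_limit=10));st("home")
env.hold(.2)
q=F(env.get_tcp_pos());env.line_to(W(q[0],.30),vel=.2);st("up")
env.line_to(W(q[0]+.1,.32),vel=.25)
cv2.imwrite("pics/s9.png",optics.snapshot("scene")[...,::-1])
cv2.imwrite("pics/s9z.png",cv2.resize(cv2.imread("pics/s9.png")[130:220,320:440],(800,600),interpolation=2))
```

```text
0.50 False t32.12 F [1.214e-01 2.000e-04 2.170e-01] ft x-1.5 y0.0 z-0.3 gap0.006
0.40 False t32.46 F [0.1244 0.     0.2119] ft x0.1 y-0.4 z0.3 gap0.003
0.30 False t32.80 F [0.1267 0.     0.2067] ft x-0.0 y0.0 z-0.1 gap0.007
0.20 False t33.14 F [1.285e-01 1.000e-04 2.011e-01] ft x0.1 y0.5 z0.5 gap0.007
0.12 False t33.45 F [1.296e-01 1.000e-04 1.966e-01] ft x-0.2 y0.6 z0.1 gap0.002
0.06 False t33.72 F [1.302e-01 1.000e-04 1.932e-01] ft x-0.5 y0.8 z0.3 gap0.004
True
home t34.35 F [ 0.1302 -0.      0.1905] ft x0.3 y0.2 z5.0 gap0.009
up t35.25 F [0.13   0.0007 0.2988] ft x0.2 y-0.6 z0.5 gap0.003
```

View pics/s9z.png

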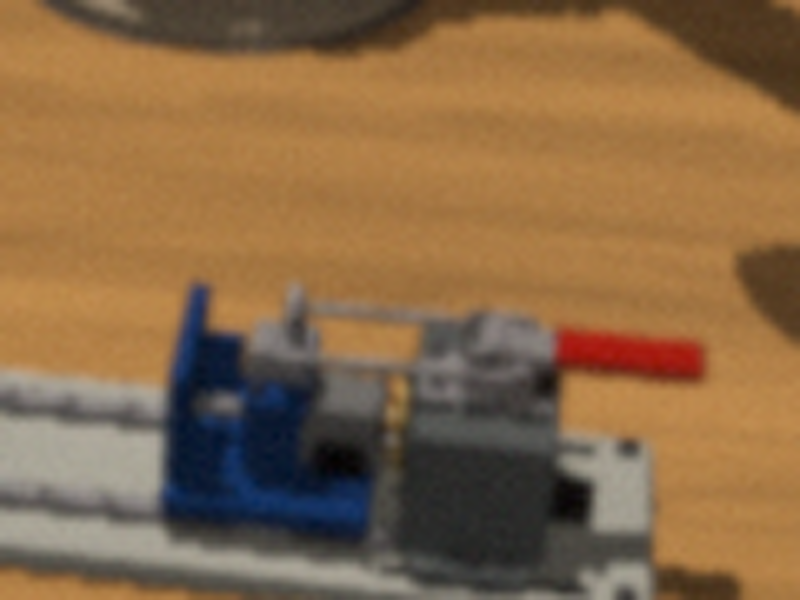

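The lever is level on its stop: contact came at fingertip z 93.5 mm, against 93 nominal. The loop is behind the nose, and the carriage has been drawn in by about 4 mm. The hand is clear, so I'm handing in.

```bash
python3 -c "
from h import *
print(env.job_done());print(env.get_time_s())"
```

```text
the job is handed in; nothing more can be done
None
the job is handed in; nothing more can be done
```

The relay is latched and the job is handed in: the loop is hooked behind the keeper, the lever is on its stop, and from the pictures the carriage was drawn in by about 4 mm. The hand was clear and the clock was at about 36 s; the hand-in call returned no verdict.

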